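Knock the proud locking pin of the tube carousel home

TASK

One of the three steel locking pins on the deck of the tube carousel is standing up; pick up the mallet and knock that pin fully down with the mallet's face: a brisk blow (or a few), not a slow push, and never with the gripper itself. Then stand the mallet back on its round rubber pad on its face, as it stood before. Leave everything else on the bench where it is.

Things in the scene. Friction and masses are not known exactly. Their poses are not given: they have to be found in the camera images.
- mallet: mallet, 0.38 kg, standing on one face, handle level. Head: upright cylinder 75 mm tall, 40 mm across, grey plastic faces, steel middle. Handle: wood bar 16 mm wide, 20 mm high, reaching 140 mm from the head's axis, centre line 40 mm above the lower face. Origin: centre of the lower (striking) face; z up through the head; handle along -x. Grip across the handle 35 to 45 mm from the axis
- pad: round black rubber pad fixed to the bench, 130 mm across, 4 mm thick, on which the mallet stands; origin at the centre of its underside, z up
- carousel: fixed pale grey tube carousel unit, deck 300 x 300 mm, 100 mm above the bench, with a rim 10 mm high round it and a lower panel on its -x side (to x = -218 mm, 60 mm high). Ring of 12 wells (radius 62 mm), some with red tube caps 16 mm above the deck. The three locking pins stand 105 mm from its centre. Origin: centre of its underside, z up
- lock1: fixed dark steel collar 36 mm across and 8 mm high on the deck, which carries the locking pin that stands up at the start; origin: centre of its underside on the deck, z up
- head1 (a point): centre of the flat top of the locking pin (steel, 20 mm across) that stands up at the start; the pin is upright in a dark steel collar whose top is 108 mm above the bench; fully up its top is 26 mm above the collar, fully down 2 mm above it
- pin1 (a joint): how far that pin (head1) is pushed down, m: 0 fully up, 0.024 fully down against its stop; it takes about 7 to 9 N to move and stays where it is left
- head2 (a point): centre of the flat top of the locking pin (steel, 20 mm across) that is fully down at the start; the pin is upright in a dark steel collar whose top is 108 mm above the bench; fully up its top is 26 mm above the collar, fully down 2 mm above it
- pin2 (a joint): how far that pin (head2) is pushed down, m: 0 fully up, 0.024 fully down against its stop; it takes about 7 to 9 N to move and stays where it is left
- head3 (a point): centre of the flat top of the locking pin (steel, 20 mm across) that is fully down at the start; the pin is upright in a dark steel collar whose top is 108 mm above the bench; fully up its top is 26 mm above the collar, fully down 2 mm above it
- pin3 (a joint): how far that pin (head3) is pushed down, m: 0 fully up, 0.024 fully down against its stop; it takes about 7 to 9 N to move and stays where it is left
- bottle: amber jar, 52 mm across, 90 mm tall, a bystander; origin: centre of its underside
- beaker: white cup, 68 mm across, 85 mm tall, a bystander; origin: centre of its underside
- screwdriver: screwdriver, 170 mm long, lying along its own x, a bystander; origin under its middle
- glovebox: cardboard box 120 x 230 x 75 mm, a bystander; origin: centre of its underside
There are look-alikes about, which are no part of the job. Leave any green or red look-alike of the mallet alone.

How it is judged:
By the outcome, as a careful person would: the job done as asked, in the order asked, and still so for the second after the job is handed in, with the robot touching nothing.
It also fails if it takes over 48 s, if anything falls off the work surface, if the arm or the gripper's body presses on something with over 40 N, if the wrist force passes 120 N, or if a joint passes its speed limit or range.

ROBOT

A 6-joint arm with a two-finger parallel gripper is mounted at the origin on the work surface. World frame = base frame: x ahead of the robot, y to its left, z up, the work surface at z = 0. Lengths are in m, angles in rad, forces in N, time in s.
With the tool pointing down it reaches from about 0.225 to 0.875 m from the base axis. Payload 3.4 kg.
Tool frame: the origin (TCP) lies on the centre line of the jaws, within the pads' length; the fingertips stand 17 mm ahead of it and the grasp point (between the pads) lies 2 mm behind it (nose_length is the distance from the TCP to the fingertips, in m); z points along the fingers, y is the line along which they close (so a half turn about z gives the same grasp; the last joint's range is limited). The gripper opens to 85 mm and grips with 20 to 120 N. Pads are 22 mm wide; open, the fingers measure 114 mm over their backs; the gripper's body (76 mm by 85 mm) begins 54 mm behind the grasp point. The pads swing forward as they close: fully open they stand 13 mm farther back than shut.
Start: joints at [-1.442, 0.276, 1.505, -0, 1.361, -0.121], TCP at [0.142, -0.557, 0.248] pointing down, gripper open.
Joint ranges: [-2.89, 2.89], [-0.75, 2.08], [0.22, 2.7], [-1.18, 4.32], [0.11, 2.71], [-2.7, 2.7]. Speed limits (rad/s): [2.57, 2.57, 3.14, 3.14, 3.14, 3.14].

INTERFACE

Orientations are given as a unit quaternion [w, x, y, z].
In Python, from rig import get_state, get_image, sign_off, find_in, place_of, nose_length gives the robot as it stands.
- The arm moves only by the tool apply_moves, never from a script. Its argument "deltas" is one flat list of numbers, 5 for each row, row after row: the finger opening in mm, from 0 to 85.4, then the shift along the tool's x, y, z in mm, then the turn about the tool's z in degrees. A call has 1 to 12 rows; each row is the pose to reach, as a shift and turn from the pose commanded when the call began, along the tool's axes at that moment; what a row does not reach only later rows make up. A row lasts 1/12 s, in which the tool goes at most 41.7 mm and 7.16 degrees, less where a joint would pass 70% of its speed; a pose out of reach is approached as far as the arm can. A call with a gripper value outside its range is refused whole. The fingers move at their own pace and stop on an object; "squeeze" is the grip in N (left out, the last holds). Time passes only in rows, so rows that repeat a pose let the fingers close. It gives the time, the measured TCP pose, the force, the opening and the grip force at its end, in the units of the state.
- get_state(): the state, without advancing time (a new reading comes with each control period).
- get_image(name): name is "scene" or "top"; returns a dict with "frame" (384x512x3 uint8, red, green, blue), "K" (3x3 intrinsics, pixels), "k1" (the pictures are not rectified: a ray, as slopes to the right and down, at radius r is drawn at 1 + k1 r^2 times it, then the intrinsics apply), "position" and "orientation" of the camera in the world. Camera axes: x right, y down, z forward; pixel columns grow to the right and rows downward; lengths in m; the calibration is good to about 2 mm. A picture is of the moment at which its call begins. There is no depth.
- sign_off(): hands the job in; it is judged then, once.
Trained networks look in a picture, given as the dict that the camera call returned (one of the last four; its "shot" number tells which), for a name from the list of things; names that differ only in an ending like _2 or _b are one class to them, and where a whole thing is asked for, a point or a joint stands for the part that bears it (a point fixed in the world has none). Each returns a list of dicts, best first, with "score" (0 to 1); they miss things now and then, are a little off and sometimes report something else, mostly with a low value. They report only what shows in the picture. A call takes as long as a camera call. They do not tell look-alikes from the thing itself.
- find_in(query, picture): "point" ([column, row] in pixels, amid what is visible of it).
- place_of(query, picture): "point" ([column, row] in pixels: a listed point, or the origin of a listed thing).
The state is a dict: "clock": time; "qpos": joint angles; "qd": joint speeds; "effort": joint torques, N m; "position": TCP position; "ee_rot": TCP orientation; "contact_force": force on the tool from outside, world axes, zero at the start; "moment": the same for the moment, N m; "width": finger opening in m; "gripper_force": force on a finger pad.
Only numpy, scipy, OpenCV 4.12 (cv2) and the standard library are available. Lean on these libraries where they do the work, as an engineer would, in place of code of your own. Each camera call takes 0.05 s, during which the arm holds its last target. There are 200 camera calls.

## Working session

There is one attempt and no reset: what is moved stays moved. The work goes in short steps, Python scripts to look and compute and a tool call to move; the robot and the scene stay as the last step left them, time stands still between calls to the robot, and variables do not carry over. Pictures are saved under pics/ and viewed, at most 10 in all, crops included, and the job is handed in when it is done.

Besides the shell and the picture viewer there is one more tool, called after ">>>" as name(argument=value, ...) on one line, values as JSON. apply_moves: Moves the arm, as the interface text tells. Its arguments: {"type":"object","properties":{"deltas":{"type":"array"},"squeeze":{"type":"number"}},"required":["deltas"]}

```bash
mkdir -p pics
cat > h.py <<'E'
import numpy as np, cv2
from scipy.spatial.transform import Rotation as R
from rig import *
def Rq(q): return R.from_quat([q[1],q[2],q[3],q[0]]).as_matrix()
def ray(im,p):
    K=np.array(im["K"]);d=np.array([(p[0]-K[0,2])/K[0,0],(p[1]-K[1,2])/K[1,1]]);u=d.copy()
    for _ in range(20): u=d/(1+im["k1"]*(u@u))
    return np.array(im["position"]),Rq(im["orientation"])@np.array([u[0],u[1],1])
def at(im,p,z):
    o,v=ray(im,p); return o+v*(z-o[2])/v[2]
def proj(im,P):
    c=Rq(im["orientation"]).T@(np.array(P)-im["position"]);u=c[:2]/c[2];u=u*(1+im["k1"]*(u@u));K=np.array(im["K"])
    return np.array([K[0,0]*u[0]+K[0,2],K[1,1]*u[1]+K[1,2]])
def tri(i1,p1,i2,p2):
    o1,v1=ray(i1,p1);o2,v2=ray(i2,p2);v1/=np.linalg.norm(v1);v2/=np.linalg.norm(v2)
    s=np.linalg.lstsq(np.c_[v1,-v2],o2-o1,rcond=None)[0];a=o1+s[0]*v1;b=o2+s[1]*v2
    return (a+b)/2,np.linalg.norm(a-b)
def save(im,n,box=None,s=1):
    f=im["frame"]
    if box: f=f[box[1]:box[3],box[0]:box[2]]
    cv2.imwrite("pics/"+n,cv2.resize(f[...,::-1],None,fx=s,fy=s,interpolation=cv2.INTER_CUBIC))
E
python3 - <<'E'
from h import *
np.set_printoptions(precision=4,suppress=True)
a=get_image("scene");b=get_image("top")
cv2.imwrite("pics/a.png",a["frame"][...,::-1]);cv2.imwrite("pics/b.png",b["frame"][...,::-1])
Z=dict(mallet=.004,pad=0,carousel=0,lock1=.1,head1=.134,head2=.11,head3=.11,bottle=0,beaker=0,screwdriver=0,glovebox=0)
for n,z in Z.items():
  for c,im in(("s",a),("t",b)):
    for r in place_of(n,im)[:3]: print(n,c,np.round(r["point"],1),round(r["score"],2),at(im,r["point"],z))
print(a["position"],b["position"],nose_length,get_state())
E
```

```text
mallet s [325.9 259.3] 0.63 [0.8507 0.0197 0.004 ]
mallet s [277.6 134.6] 0.62 [0.4689 0.2817 0.004 ]
mallet t [148.8 267.5] 0.88 [0.2973 0.3653 0.004 ]
mallet t [251.4 112.7] 0.8 [0.8603 0.0028 0.004 ]
mallet t [171.3 220.3] 0.71 [0.4657 0.2882 0.004 ]
pad s [276.7 129.8] 0.7 [0.4525 0.2981 0.    ]
pad t [169.3 224.5] 0.6 [0.4507 0.2958 0.    ]
carousel s [239.  218.2] 0.7 [ 0.5708 -0.0375  0.    ]
carousel s [318.7 100.4] 0.68 [0.486  0.4945 0.    ]
carousel t [262.2 193.2] 0.91 [ 0.5654 -0.0378  0.    ]
carousel t [171.9 218.4] 0.38 [0.4726 0.2868 0.    ]
lock1 s [273.1 209.9] 0.45 [0.6618 0.0059 0.1   ]
lock1 t [255.6 158.1] 0.66 [ 0.6781 -0.0125  0.1   ]
head1 s [232.8 172. ] 0.57 [0.5072 0.0133 0.134 ]
head1 s [270.1 207.4] 0.42 [ 0.6606 -0.0084  0.134 ]
head1 s [206.1 224.2] 0.37 [ 0.5603 -0.1586  0.134 ]
head1 t [296.6 194.6] 0.6 [ 0.5509 -0.1494  0.134 ]
head1 t [241.7 215.9] 0.56 [0.479 0.033 0.134]
head1 t [253.5 160.4] 0.35 [ 0.6651 -0.0052  0.134 ]
head2 s [232.8 172. ] 0.57 [0.4968 0.0245 0.11  ]
head2 s [270.1 207.4] 0.42 [0.6533 0.0023 0.11  ]
head2 s [206.1 224.2] 0.
[... 966 characters left out ...]
driver t [120.3 217.5] 0.45 [0.4747 0.4732 0.    ]
glovebox s [121.2 336.3] 0.56 [ 0.5579 -0.5081  0.    ]
glovebox t [392.3 195.6] 0.9 [ 0.5592 -0.5087  0.    ]
[ 1.0145 -0.5303  1.2984] [0.4312 0.0015 1.7224] 0.017 {'clock': 1.2, 'qpos': array([-1.442 ,  0.2759,  1.5049,  0.    ,  1.3607, -0.121 ]), 'qd': array([ 0.0011, -0.    ,  0.0004,  0.0002,  0.0004, -0.0007]), 'effort': array([ -0.0017, -41.6673, -24.6103,  -0.0006,   0.0004,  -0.    ]), 'position': array([ 0.1422, -0.5572,  0.2483]), 'ee_rot': array([0.    , 0.9922, 0.1246, 0.    ]), 'contact_force': array([ 0.2333, -0.9616, -0.0592]), 'moment': array([-0.0123,  0.0059,  0.0533]), 'gripper_force': 0.0, 'width': 0.08543562285944914}
```

View pics/a.png

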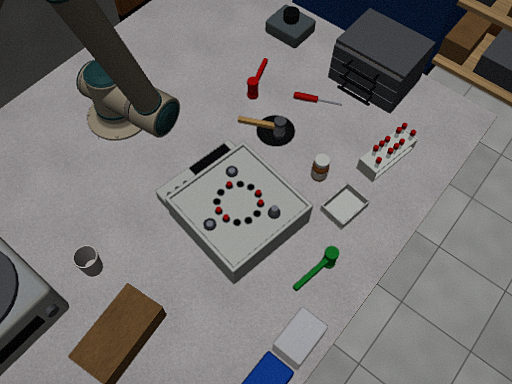

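View pics/b.png

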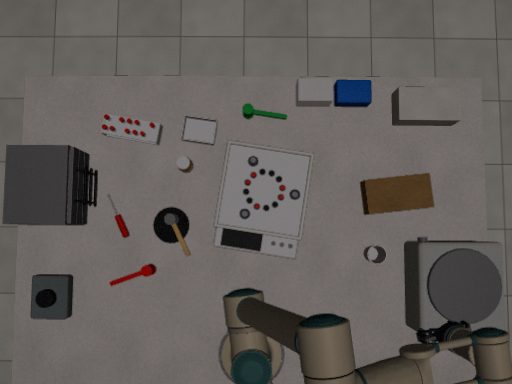

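Candidates for the mallet: scene (280,127), wood handle and grey head on the black pad; green (330,255); red (253,85). I choose the one on the pad. Candidates for the raised pin: scene (232,171), (274,211) and (210,224); (274,211) looks raised. I'll check both in one close crop.

Run:
```python
from h import *
np.set_printoptions(precision=4,suppress=True)
a=get_image("scene");b=get_image("top")
def crop(im,x,y,w,h,W,H): return cv2.resize(im["frame"][y:y+h,x:x+w,::-1],(W,H),interpolation=cv2.INTER_CUBIC)
# scene carousel 190..300 x150..240 ; top carousel ; mallets
c=np.vstack([np.hstack([crop(a,190,155,100,75,400,300),crop(b,232,145,80,60+15,400,300)]),
 np.hstack([crop(a,230,100,80,60,400,300),crop(b,140,195,80,60,400,300)])])
cv2.imwrite("pics/c.png",c)
for p,q in (((232.8,172),(241.7,215.9)),((270.1,207.4),(253.5,160.4)),((206.1,224.2),(296.6,194.6)),((277.6,134.6),(171.3,220.3)),((276.7,129.8),(169.3,224.5))): print(tri(a,p,b,q))
for n in("head1","mallet"):
  for c,im in(("s",a),("t",b)): print(n,c,[(np.round(r["point"],1),round(r["score"],2)) for r in find_in(n,im)])
```

```text
(array([0.4825, 0.0359, 0.0813]), np.float64(0.005291132736186828))
(array([ 0.6629, -0.0071,  0.1355]), np.float64(0.005381452563520862))
(array([ 0.5523, -0.1516,  0.1128]), np.float64(0.0006535239094369405))
(array([ 0.4651,  0.2892, -0.0066]), np.float64(0.0021907406714346306))
(array([0.4517, 0.2967, 0.0004]), np.float64(0.0028985808217449733))
head1 s []
head1 t []
mallet s [(array([323.3, 260. ]), 0.88), (array([254.9,  82.4]), 0.74), (array([273.3, 124.4]), 0.59)]
mallet t [(array([139.2, 273.3]), 0.86), (array([175.5, 230. ]), 0.71)]
```

View pics/c.png

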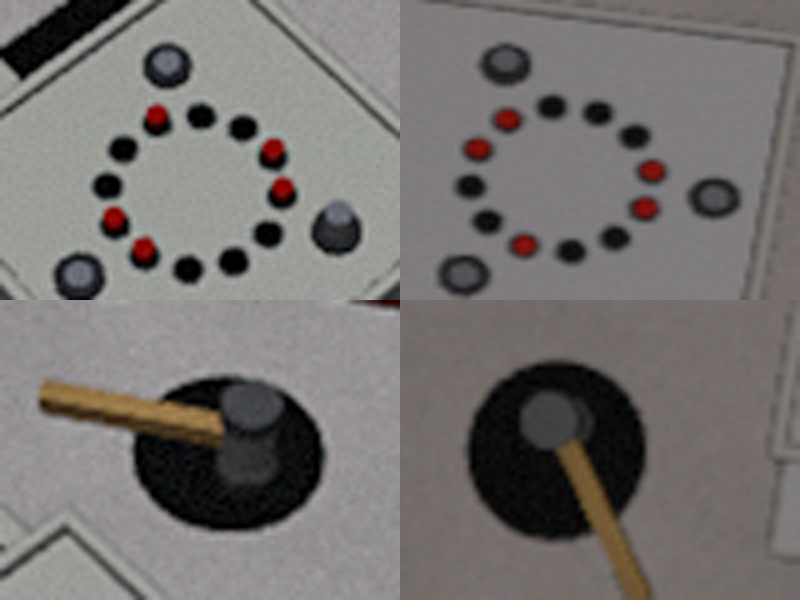

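The crop shows the raised pin at scene (274.5,208) / top (253,161); the other two are flush. The mallet has a wood handle and a grey head, standing on the pad, with its top face at scene (280.4,121.4) / top (169.4,219). Next I refine the mallet's yaw and the pin's position.

Run:
```python
from h import *
from scipy.optimize import least_squares
np.set_printoptions(precision=4,suppress=True)
a=get_image("scene");b=get_image("top")
print("head1",tri(a,(274.5,208),b,(253,161)),at(a,(274.5,208),.134),at(b,(253,161),.134))
print("top face",tri(a,(280.4,121.4),b,(169.4,219)),at(a,(280.4,121.4),.079),at(b,(169.4,219),.079))
for nm,im,(x0,y0,x1,y1) in(("s",a,(232,108,280,140)),("t",b,(165,205,200,262))):
    hsv=cv2.cvtColor(im["frame"],cv2.COLOR_RGB2HSV); m=np.zeros(hsv.shape[:2],bool)
    m[y0:y1,x0:x1]=((hsv[...,1]>90)&(hsv[...,0]>8)&(hsv[...,0]<28)&(hsv[...,2]>50))[y0:y1,x0:x1]
    ys,xs=np.nonzero(m); P=np.array([at(im,(x,y),.047) for x,y in zip(xs,ys)])[:,:2]
    c=P.mean(0);u=np.linalg.svd(P-c)[2][0];u*=np.sign(-u[0]) if abs(u[0])>.3 else 1
    t=(P-c)@u; print(nm,len(xs),"c",c,"u",u,np.degrees(np.arctan2(u[1],u[0])),"ends",c+u*t.min(),c+u*t.max(),"w",np.std((P-c)@[-u[1],u[0]])*12**.5)
# fiducials: carousel pins/centre
print(get_state()["clock"])
```

```text
head1 (array([ 0.6666, -0.0013,  0.1265]), np.float64(0.006707445378978843)) [ 0.6711 -0.0022  0.134 ] [ 0.663  -0.0036  0.134 ]
top face (array([0.4703, 0.2851, 0.0715]), np.float64(0.004272124646859265)) [0.4751 0.2817 0.079 ] [0.4686 0.2823 0.079 ]
s 236 c [0.403  0.2504] u [-0.8955 -0.445 ] -153.57374204948363 ends [0.4556 0.2765] [0.3455 0.2217] w 0.026633585063103354
t 174 c [0.4024 0.2491] u [-0.8936 -0.4489] -153.3258888277465 ends [0.4537 0.2749] [0.3463 0.2209] w 0.017559155044047765
1.6
```

>>> apply_moves(deltas=[85, 245, -363, 0, -6, 85, 245, -363, 0, -6, 85, 245, -363, 0, -6, 85, 245, -363, 0, -6, 85, 245, -363, 0, -6, 85, 245, -363, 0, -6, 85, 245, -363, 0, -6, 85, 245, -363, 0, -6, 85, 245, -363, 0, -6, 85, 245, -363, 0, -6, 85, 245, -363, 0, -6, 85, 245, -363, 0, -6], squeeze=110)

```text
clock: 2.6
position: [0.2901, -0.1409, 0.2485]
ee_rot: [-0.001, 0.984, 0.179, 0.001]
contact_force: [-0.6, -0.4, 0.1]
width: 0.085
gripper_force: 0.0
```

>>> apply_moves(deltas=[85, 278, -335, 0, -6.3, 85, 278, -335, 0, -6.3, 85, 278, -335, 0, -6.3, 85, 278, -335, 0, -6.3, 85, 278, -335, 0, -6.3, 85, 278, -335, 0, -6.3, 85, 278, -335, 0, -6.3, 85, 278, -335, 0, -6.3, 85, 278, -335, 0, -6.3, 85, 278, -335, 0, -6.3, 85, 278, -335, 0, -6.3, 85, 278, -335, 0, -6.3])

```text
clock: 3.6
position: [0.4367, 0.269, 0.2477]
ee_rot: [-0.001, 0.973, 0.232, 0.001]
contact_force: [0.2, -0.2, 0.2]
width: 0.0849
gripper_force: 0.0
```

>>> apply_moves(deltas=[85, 0, 0, 40, 0, 85, 0, 0, 80, 0, 85, 0, 0, 115, 0, 85, 0, 0, 115, 0, 85, 0, 0, 115, 0])

```text
clock: 4.02
position: [0.4334, 0.264, 0.1323]
ee_rot: [0.001, 0.973, 0.23, -0.002]
contact_force: [0.5, -0.1, 0.7]
width: 0.0849
gripper_force: 0.0
```

Run:
```python
from h import *
np.set_printoptions(precision=4,suppress=True)
s=get_state();print(s["position"],np.degrees(2*np.arctan2(s["ee_rot"][2],s["ee_rot"][1])))
a=get_image("scene");b=get_image("top")
def crop(im,x,y,w,h,W,H): return cv2.resize(im["frame"][y:y+h,x:x+w,::-1],(W,H),interpolation=cv2.INTER_CUBIC)
x=a["frame"].copy();
cv2.imwrite("pics/d.png",np.hstack([crop(a,220,80,80,80,400,400),crop(b,140,185,80,80,400,400)]))
t=s["position"];print(proj(a,t),proj(b,t))
```

```text
[0.4334 0.264  0.1323] 26.551921894840866
[267.3488 107.2914] [171.9656 229.2853]
```

View pics/d.png

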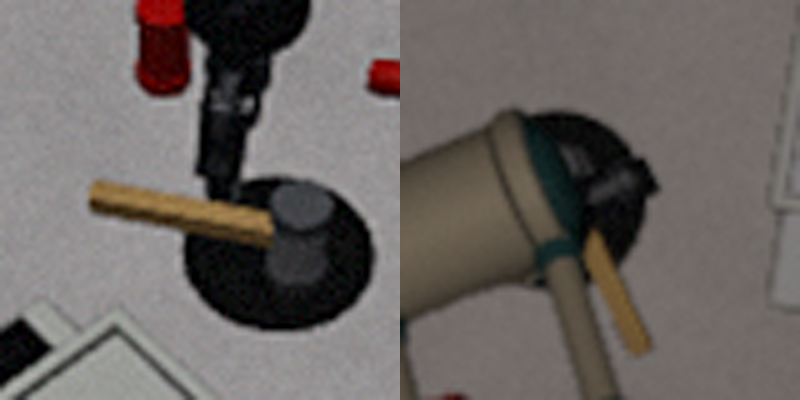

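The gripper is lined up over the handle: the fingers straddle it near scene (266,115), close to the head. Descend and grip.

>>> apply_moves(deltas=[85, 1, 0, 30, 0, 85, 1, 0, 60, 0, 85, 1, 0, 88, 0, 85, 1, 0, 89, 0, 85, 1, 0, 89, 0, 0, 1, 0, 89, 0, 0, 1, 0, 89, 0, 0, 1, 0, 89, 0, 0, 1, 0, 89, 0, 0, 1, 0, 89, 0, 0, 1, 0, 89, 0, 0, 1, 0, 89, 0], squeeze=110)

```text
clock: 5.12
position: [0.4356, 0.2662, 0.0452]
ee_rot: [0.0, 0.973, 0.23, 0.001]
contact_force: [-0.4, -1.1, 6.1]
width: 0.0142
gripper_force: 107.2
```

>>> apply_moves(deltas=[0, 0, 0, 0, 0, 0, 0, 0, 0, 0, 0, 0, 0, 0, 0, 0, 0, 0, 0, 0])

```text
clock: 5.45
position: [0.4356, 0.2662, 0.0452]
ee_rot: [0.0, 0.973, 0.23, 0.001]
contact_force: [-0.4, -1.5, 5.8]
width: 0.0141
gripper_force: 107.2
```

>>> apply_moves(deltas=[0, 0, 0, -30, 0, 0, 0, 0, -65, 0, 0, 0, 0, -100, 0, 0, 0, 0, -135, 0, 0, 0, 0, -160, 0, 0, 0, 0, -160, 0])

```text
clock: 5.95
position: [0.4377, 0.2674, 0.2092]
ee_rot: [-0.001, 0.973, 0.23, 0.005]
contact_force: [1.8, 0.7, -4.1]
width: 0.0139
gripper_force: 108.8
```

>>> apply_moves(deltas=[0, 4, 34, 0, 0, 0, 9, 68, 0, 0, 0, 14, 102, 0, 0, 0, 19, 136, 0, 0, 0, 23, 170, 0, 0, 0, 28, 204, 0, 0, 0, 33, 238, 0, 0, 0, 37, 272, 0, 0, 0, 42, 306, 0, 0, 0, 46, 335, 0, 0, 0, 47, 344, 0, 0, 0, 47, 344, 0, 0])

```text
clock: 6.95
position: [0.6314, -0.0228, 0.201]
ee_rot: [-0.0, 0.974, 0.229, -0.002]
contact_force: [0.2, 1.0, -4.7]
width: 0.0139
gripper_force: 109.0
```

Run:
```python
from h import *
np.set_printoptions(precision=4,suppress=True)
s=get_state();print(s["position"],s["width"],s["contact_force"],np.degrees(2*np.arctan2(s["ee_rot"][2],s["ee_rot"][1])))
a=get_image("scene");b=get_image("top")
f=a["frame"];f=f.copy()
o=cv2.resize(f[130:250,190:310,::-1],(560,560),interpolation=cv2.INTER_CUBIC)
for z in(.164,.134):
  p=(proj(a,[.667,-.003,z])-[190,130])*560/120; cv2.circle(o,(int(p[0]),int(p[1])),3,(0,255,0),-1)
cv2.imwrite("pics/e.png",o)
```

```text
[ 0.6314 -0.0228  0.201 ] 0.013927034488105259 [ 0.1887  0.988  -4.6635] 26.436981037241374
```

View pics/e.png

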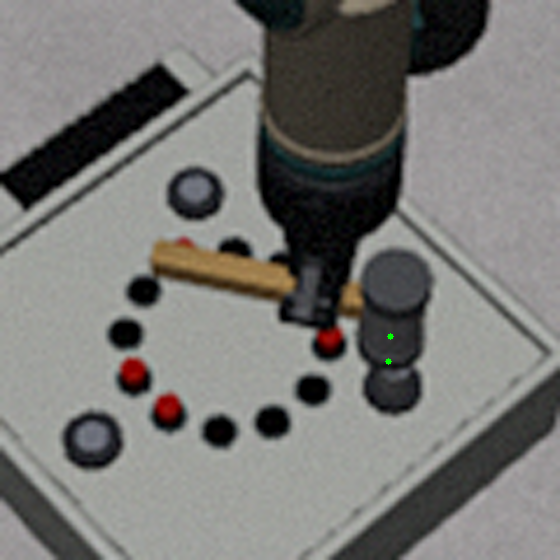

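The mallet is upright and its head is centred over the raised pin at crop (390,385). First blow, set a little short of the stop.

>>> apply_moves(deltas=[0, 0, 1, -15, 0, 0, 0, 1, -15, 0, 0, 0, 1, 12, 0, 0, 0, 1, 42, 0, 0, 0, 1, 10, 0, 0, 0, 1, -15, 0, 0, 0, 1, -15, 0])

```text
clock: 7.63
position: [0.6335, -0.0199, 0.2234]
ee_rot: [0.001, 0.973, 0.231, 0.004]
contact_force: [1.9, 0.1, -2.4]
width: 0.014
gripper_force: 109.3
```

Run:
```python
from h import *
np.set_printoptions(precision=4,suppress=True)
s=get_state();print(s["position"],s["ee_rot"],s["width"],s["contact_force"])
a=get_image("scene")
cv2.imwrite("pics/f.png",cv2.resize(a["frame"][130:250,190:310,::-1],(560,560),interpolation=cv2.INTER_CUBIC))
```

```text
[ 0.6335 -0.0199  0.2234] [0.0013 0.9729 0.231  0.004 ] 0.01398689326347934 [ 1.9212  0.1267 -2.3954]
```

View pics/f.png

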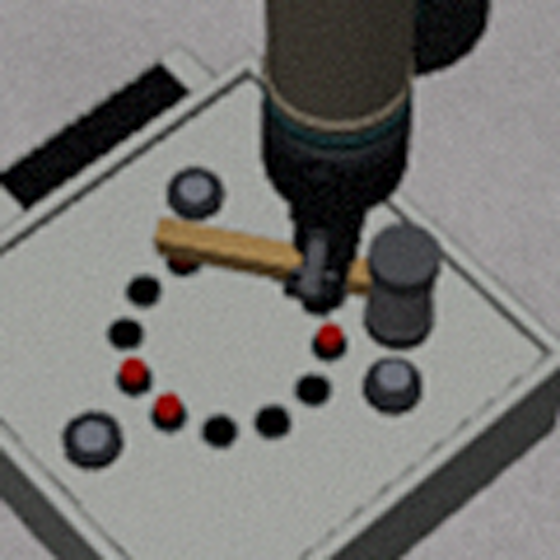

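The pin at crop (393,380) is mostly down, but its top still sits a little higher on its collar than the others do. I'll strike again, slightly deeper, and read the height at contact.

>>> apply_moves(deltas=[0, 0, 0, 0, 0, 0, 0, 0, 27, 0, 0, 0, 0, 62, 0, 0, 0, 0, 65, 0])

```text
clock: 8.02
position: [0.6302, -0.0212, 0.1501]
ee_rot: [-0.0, 0.973, 0.23, -0.002]
contact_force: [1.8, -1.0, 1.9]
width: 0.0143
gripper_force: 110.5
```

>>> apply_moves(deltas=[0, 0, 0, -30, 0, 0, 0, 0, -65, 0, 0, 0, 0, -65, 0, 0, 0, 0, -65, 0])

```text
clock: 8.35
position: [0.6325, -0.0209, 0.2214]
ee_rot: [0.001, 0.973, 0.23, 0.002]
contact_force: [-0.0, 0.2, -5.8]
width: 0.0142
gripper_force: 110.0
```

Run:
```python
from h import *
np.set_printoptions(precision=4,suppress=True)
s=get_state();print(s["position"],s["ee_rot"],s["width"],s["contact_force"])
a=get_image("scene")
cv2.imwrite("pics/g.png",cv2.resize(a["frame"][155:235,195:295,::-1],(800,600),interpolation=cv2.INTER_CUBIC))
g=cv2.cvtColor(a["frame"],cv2.COLOR_RGB2GRAY)
# bright cap centroid relative to each collar's prediction
for n,c in(("1",(274,211)),("2",(232,171)),("3",(210,224))):
    w=g[c[1]-9:c[1]+10,c[0]-9:c[0]+10].astype(float); print(n,c)
    m=(w>105)&(w<165);
```

```text
[ 0.6325 -0.0209  0.2214] [0.0006 0.9731 0.2303 0.0018] 0.01420480739340007 [-0.0179  0.152  -5.7946]
1 (274, 211)
2 (232, 171)
3 (210, 224)
```

View pics/g.png

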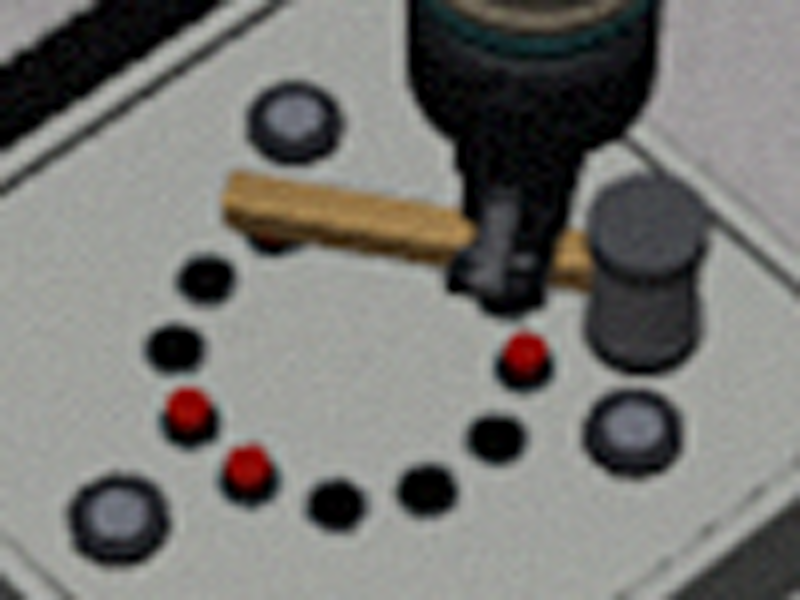

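It now looks flush like the other two (face at about 0.109 m). One last firm blow, reading the stop force, to make sure.

>>> apply_moves(deltas=[0, 0, 0, 30, 0, 0, 0, 0, 64, 0, 0, 0, 0, 70, 0, 0, 0, 0, 70, 0])

```text
clock: 8.73
position: [0.6294, -0.0215, 0.1475]
ee_rot: [-0.001, 0.973, 0.23, -0.003]
contact_force: [-1.0, -0.4, -4.6]
width: 0.0145
gripper_force: 112.8
```

>>> apply_moves(deltas=[0, 0, 0, -35, 0, 0, 0, 0, -70, 0, 0, 0, 0, -70, 0, 0, 0, 0, -70, 0])

```text
clock: 9.07
position: [0.632, -0.021, 0.2201]
ee_rot: [0.0, 0.973, 0.23, 0.001]
contact_force: [0.0, -0.8, -5.8]
width: 0.0139
gripper_force: 112.7
```

Run:
```python
from h import *
np.set_printoptions(precision=4,suppress=True)
s=get_state();print(s["position"],s["ee_rot"],s["contact_force"],s["clock"])
a=get_image("scene")
cv2.imwrite("pics/k.png",cv2.resize(a["frame"][155:235,195:295,::-1],(800,600),interpolation=cv2.INTER_CUBIC))
```

```text
[ 0.632  -0.021   0.2201] [0.0003 0.9731 0.2302 0.0008] [ 0.0002 -0.8362 -5.7848] 9.0667
```

View pics/k.png

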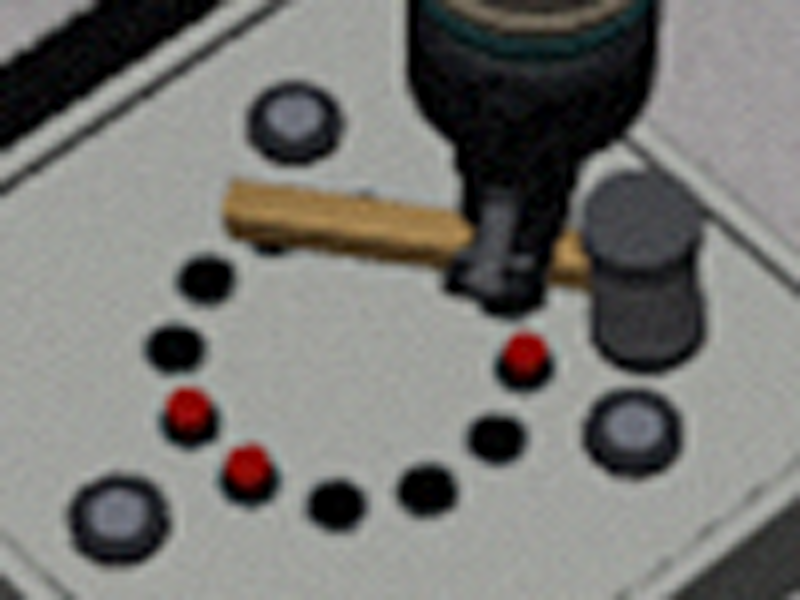

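Pin 1 is flush, with the same cap-to-collar offset as the other two, and the last blow changed nothing. The mallet is tilted a couple of degrees in the grip. Returning it to the pad.

>>> apply_moves(deltas=[0, -4, -34, 0, 0, 0, -9, -68, 0, 0, 0, -14, -102, 0, 0, 0, -19, -136, 0, 0, 0, -23, -170, 0, 0, 0, -28, -204, 0, 0, 0, -33, -238, 0, 0, 0, -37, -272, 0, 0, 0, -42, -306, 0, 0, 0, -46, -335, 0, 0, 0, -47, -345, 0, 0, 0, -47, -345, 0, 0])

```text
clock: 10.12
position: [0.4315, 0.2675, 0.2167]
ee_rot: [-0.0, 0.973, 0.232, -0.003]
contact_force: [0.5, -0.2, -3.7]
width: 0.0138
gripper_force: 112.4
```

>>> apply_moves(deltas=[0, 0, 0, 40, 0, 0, 0, 0, 80, 0, 0, 0, 0, 120, 0, 0, 0, 0, 145, 0, 0, 0, 0, 160, 0, 0, 0, 0, 160, 0, 0, 0, 0, 160, 0, 0, 0, 0, 160, 0, 0, 0, 0, 160, 0])

```text
clock: 10.87
position: [0.4364, 0.2664, 0.0605]
ee_rot: [-0.0, 0.973, 0.23, 0.001]
contact_force: [0.6, 0.6, -4.2]
width: 0.0143
gripper_force: 112.3
```

Run:
```python
from h import *
np.set_printoptions(precision=4,suppress=True)
s=get_state();print(s["position"],s["ee_rot"],s["contact_force"],s["clock"])
a=get_image("scene")
cv2.imwrite("pics/m.png",cv2.resize(a["frame"][85:165,220:300,::-1],(600,600),interpolation=cv2.INTER_CUBIC))
```

```text
[0.4364 0.2664 0.0605] [-0.0001  0.9732  0.23    0.0014] [ 0.5955  0.6412 -4.2223] 10.8667
```

View pics/m.png

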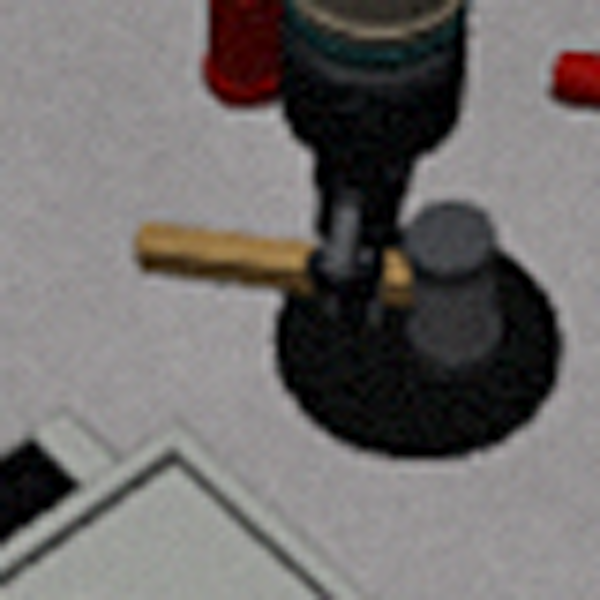

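The mallet is just above the pad with its handle end slightly low. I'll lower it gently to contact.

>>> apply_moves(deltas=[0, 0, 0, 6, 0, 0, 0, 0, 11, 0, 0, 0, 0, 13, 0, 0, 0, 0, 14, 0, 0, 0, 0, 15, 0, 0, 0, 0, 15, 0, 0, 0, 0, 15, 0])

```text
clock: 11.5
position: [0.4352, 0.2663, 0.0442]
ee_rot: [0.0, 0.973, 0.23, 0.0]
contact_force: [-0.0, 1.1, -4.6]
width: 0.014
gripper_force: 112.3
```

>>> apply_moves(deltas=[0, 0, 0, 1, 0, 0, 0, 0, 1, 0, 0, 0, 0, 1, 0, 0, 0, 0, 1, 0])

```text
clock: 11.83
position: [0.4351, 0.2662, 0.0433]
ee_rot: [0.0, 0.973, 0.23, 0.0]
contact_force: [0.2, -0.4, -4.8]
width: 0.0143
gripper_force: 112.3
```

>>> apply_moves(deltas=[0, 0, 0, 1, 0, 0, 0, 0, 1, 0, 0, 0, 0, 1, 0, 0, 0, 0, 1, 0])

```text
clock: 12.17
position: [0.4353, 0.2663, 0.0423]
ee_rot: [0.0, 0.973, 0.23, 0.0]
contact_force: [0.5, 0.2, -3.4]
width: 0.014
gripper_force: 112.5
```

>>> apply_moves(deltas=[0, 0, 0, 0.7, 0, 0, 0, 0, 0.7, 0, 0, 0, 0, 0.7, 0, 0, 0, 0, 0.7, 0, 0, 0, 0, 0.7, 0, 0, 0, 0, 0.7, 0], squeeze=20)

```text
clock: 12.67
position: [0.4352, 0.2662, 0.042]
ee_rot: [0.0, 0.973, 0.23, 0.0]
contact_force: [-2.2, -1.6, 6.3]
width: 0.0142
gripper_force: 113.8
```

In contact now; release.

>>> apply_moves(deltas=[18, 0, 0, 0, 0, 18, 0, 0, 0, 0, 22, 0, 0, 0, 0, 28, 0, 0, 0, 0, 40, 0, 0, 0, 0, 60, 0, 0, 0, 0, 70, 0, 0, 0, 0, 70, 0, 0, 0, 0, 70, 0, 0, 0, 0, 70, 0, 0, 0, 0])

```text
clock: 13.5
position: [0.4351, 0.2662, 0.0416]
ee_rot: [0.0, 0.973, 0.23, 0.0]
contact_force: [-0.7, -0.1, -0.1]
width: 0.0703
gripper_force: 0.0
```

>>> apply_moves(deltas=[70, 0, 0, -15, 0, 70, 0, 0, -45, 0, 70, 0, 0, -80, 0, 70, 0, 0, -120, 0, 70, 0, 0, -160, 0, 70, 0, 0, -180, 0, 70, -40, 0, -180, 0, 70, -80, 0, -180, 0, 70, -120, 0, -180, 0, 70, -120, 0, -180, 0])

```text
clock: 14.33
position: [0.3191, 0.2089, 0.2204]
ee_rot: [0.001, 0.973, 0.23, -0.005]
contact_force: [0.7, 0.2, -0.2]
width: 0.0701
gripper_force: 0.0
```

Run:
```python
from h import *
s=get_state();print(s["position"],s["width"],s["contact_force"],s["clock"])
a=get_image("scene");b=get_image("top")
def crop(im,x,y,w,h): return cv2.resize(im["frame"][y:y+h,x:x+w,::-1],(400,400),interpolation=cv2.INTER_CUBIC)
cv2.imwrite("pics/n.png",np.hstack([crop(a,195,100,130,130),crop(b,140,185,80,80)]))
```

```text
[0.31914869 0.2088576  0.22043522] 0.070098090014083 [ 0.74846182  0.16946969 -0.20728252] 14.3333
```

View pics/n.png

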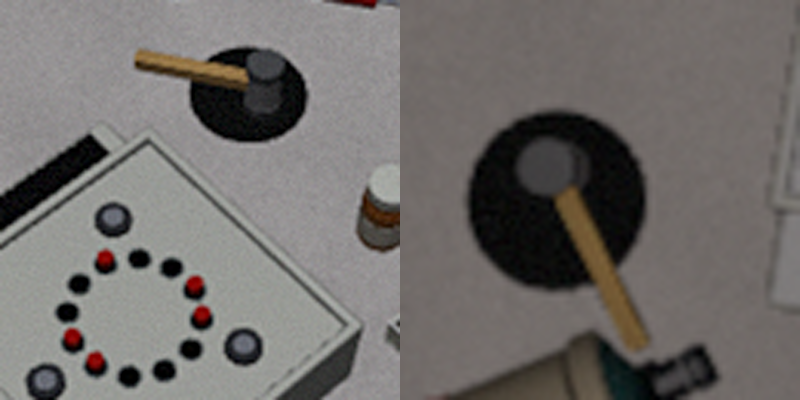

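The mallet stands on the pad on its face, and all three pins look flush. One numeric check of pin 1 against the other two before handing in.

Run:
```python
from h import *
ims=[get_image("scene") for _ in range(8)];F=np.mean([i["frame"] for i in ims],0);a=ims[-1]
f=cv2.resize(F.astype(np.float32),None,fx=8,fy=8,interpolation=cv2.INTER_CUBIC);g=f.mean(2)
for c in((274.5,213),(232,171.5),(210,224.5)):
    x,y=(np.array(c)*8).astype(int);w=g[y-64:y+64,x-64:x+64]
    col=(w<110).astype(np.uint8);n,l,st,ce=cv2.connectedComponentsWithStats(col);k=1+np.argmax(st[1:,4]);
    cs,_=cv2.findContours((l==k).astype(np.uint8),0,2);h=max(cs,key=cv2.contourArea);H=cv2.convexHull(h);m=cv2.moments(H);cc=np.array([m["m10"],m["m01"]])/m["m00"]
    M=np.zeros_like(col);cv2.fillPoly(M,[H],1);M=cv2.erode(M,np.ones((9,9)));t=np.percentile(w[M>0],[20,90]).mean();v=(w>t)&(M>0);p=np.argwhere(v).mean(0)[::-1]
    print(np.round(cc),np.round((p-cc)/8,2),"area",m["m00"]/64,v.sum()/64)
for z in(.110,.111,.114): print(z,proj(a,[.667,-.003,z]))
```

```text
[61. 62.] [ 0.12 -0.94] area 129.734375 35.859375
[63. 64.] [-0.05 -1.04] area 116.7265625 31.296875
[63. 63.] [-0.1  -0.86] area 135.34375 37.78125
0.11 [272.75538296 211.45270715]
0.111 [272.77178301 211.28492315]
0.114 [272.82110979 210.78026241]
```

```bash
python3 -c "from rig import *;print(sign_off())"
```

```text
the job is handed in; nothing more can be done
None
```

The raised pin was knocked fully down with three mallet blows and measures level with the other two to about 0.5 mm; the mallet is back standing on its face on the pad, and the job is handed in.

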